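Unload the wax injector and reset its flow valve

ROBOT

A 6-joint arm with a two-finger parallel gripper is mounted at the origin on the work surface. World frame = base frame: x ahead of the robot, y to its left, z up, the work surface at z = 0. Lengths are in m, angles in degrees, forces in N, time in s.
With the tool pointing down it reaches from about 0.4 to 0.825 m from the base axis. Payload 7 kg.
Tool frame: the origin (TCP) lies at the very end of the fingers, on their centre line; the grasp point (between the pads) lies hold_point_z behind it (hold_point_z is the distance from the TCP to the grasp point, in m); z points along the fingers, y is the direction in which the jaws open and shut (so a half turn about z gives the same grasp; the last joint's range is limited). The gripper opens to 88 mm and grips with 3 to 60 N. Pads are 19 mm wide; open, the fingers measure 130 mm over their backs; the gripper's body (78 mm by 193 mm) begins 47 mm behind the grasp point.
Start: joints at [16.507, 20.546, 0.682, 0, -70.136, -16.507], TCP at [0.675, -0, 0.227] pointing down, gripper open.
Joint ranges: [-176.03, 176.03], [-82.01, 121.73], [-58.28, 71.71], [-173.87, 95.51], [-174.79, -0.11], [-173.66, 173.66]. Speed limits (degrees/s): [136.94, 136.94, 172.46, 180, 180, 180].

INTERFACE

Orientations are given as [roll, pitch, yaw] about the fixed x, y, z axes, in that order (R = Rz(yaw) Ry(pitch) Rx(roll)).
In Python, from plant import get_obs, snapshot, close_job, hold_point_z gives the robot as it stands. The module is installed in compiled form; this text tells all that it offers.
- The arm moves only by the tool jog_arm, never from a script. Its argument "commands" is a list of rows, each a list of 4 numbers: the shift along the world's x, y, z in mm, then the turn about the world's z in degrees. In form: [[x, y, z, turn], ...]. A call has exactly 10 rows; each row shifts and turns the commanded pose from where the row before left it; what a row does not reach is not made up. A row lasts 1/12 s, in which the tool goes at most 41.7 mm and 7.16 degrees, less where a joint would pass 70% of its speed; a pose out of reach is approached as far as the arm can. A call is refused whole if a number of a shift passes 41.7 or a number of a turn 7.16, either way. A call with a gripper value outside its range is refused whole. "fingers" is the finger opening in mm, from 0 to 87.6, set as the call begins (left out, the last holds). The fingers move at their own pace and stop on an object; the grip force is fixed at half the most. Time passes only in rows, so rows that do not move let the fingers close, or fill a call up. It gives the time, the measured TCP pose, the force and the opening at its end, in the units of the state.
- get_obs(): the state, without advancing time (a new reading comes with each control period).
- snapshot(name): name is "scene" or "side" or "wrist"; returns a dict with "image" (480x640x3 uint8, red, green, blue), "fov_y" (degrees; the focal length in pixels is half the picture's height over the tangent of half this angle, whatever the lens; pixels are square), "cx", "cy" (the principal point, pixels), "rvec" (rotation vector, rad) and "tvec" (3), from world to camera coordinates, as OpenCV has them; the wrist camera has in their place "mount" (4x4, takes a point from camera to tool coordinates, whose origin is the TCP and whose axes are the flange's). Camera axes: x right, y down, z forward; pixel columns grow to the right and rows downward; lengths in m; the calibration is good to about 2 mm. A picture is of the moment at which its call begins: read the wrist's pose just before it. There is no depth.
- close_job(): hands the job in, once; it reports no verdict.
The state is a dict: "clock": time; "joint_pos": joint angles; "qvel": joint speeds; "tau": joint torques, N m; "tool_pos": TCP position; "orientation": TCP orientation; "force": force on the tool from outside, world axes, zero at the start; "moment": the same for the moment, N m; "opening": finger opening in m.
Only numpy, scipy, OpenCV 4.12 (cv2) and the standard library are available. Lean on these libraries where they do the work, as an engineer would, in place of code of your own. Each camera call takes 0.05 s, during which the arm holds its last target.

TASK

Change the wax injector over for its next mould: slide the clamp jaw fully open, lift the filled mould out and stand it upright, wholly on the chill plate. Then zero the flow valve and set it: wind its handwheel clockwise until it comes up against the stop, and back it off exactly two full turns. Finish while still holding the crank grip between the fingers with the wheel at rest there, so that it cannot creep; do not drop the mould, and leave the other things on the bench where they are.

Things in the scene. Friction and masses are not known exactly. Their poses are not given: they have to be found in the camera images.
- injector: Fixed bench wax injector. Origin on the bench under the clamped mould; z up. Along its +y: end stop -130, moving jaw, mould -30 to +30 mm, fixed platen to +58 (60 wide, top 98 mm high), brass flow valve axis +190, wax pot centre +375 (radius 70; gauge on it 218 mm high). Base plate 130 wide, 12 thick. The way under the mould is 34 wide, 34 high: the mould's x sides are free.
- jaw_grip (a point): Middle of the upright round black grip (20 mm diameter, 44 mm tall) on top of the moving clamp jaw, 133 mm above the bench (top of grip 156); jaw top at 99 mm. Moves with the jaw, which opens along the injector's -y. Axes as the injector's.
- clamp_jaw (a joint): Travel of the moving jaw in m: 0 shut on the mould, 0.05 fully open (end of travel), sliding along the injector's -y. Friction about 5 N, no spring: it stays where it is left. While shut its lip reaches 7 mm over the mould's top edge.
- mould_mid (a point): Centre of the filled split aluminium mould, a block 46 mm (its x) x 59 mm (its y) x 56 mm high, with a vertical parting line; 0.29 to 0.59 kg. At the start it stands loose between the jaws, axes as the injector's, centre 62 mm above the bench; its x sides are free for the fingers.
- mould: The same mould; origin at the middle of its underside, z up.
- chill_top (a point): Centre of the top face of the chill plate: a bare aluminium slab 160 mm (x) x 130 mm (y), fixed on the bench, flat top 20 mm above the bench, two brass stubs at its +x edge. z up.
- valve_axis (a point): Point on the vertical axis of the flow valve's handwheel, level with the middle of the crank grip, 205 mm above the bench. Axes as the injector's.
- flow_wheel (a joint): Handwheel angle in rad: 0 at the hard closed stop, growing as it opens, counter-clockwise from above, to 25.1 (4 turns). Dark steel spoked wheel, 101 mm over all, rim top 176 mm above the bench; does not rise. Friction 0.12 N m (3 N at the grip), stays where left. Starts 0.5 to 1.3 turns open. At 0 and each full turn the crank grip is on the injector's -x side of the axis.
- crank_grip: Black upright crank grip on the wheel's rim, round, 18 to 20 mm in diameter, 50 mm tall; origin at its centre, 205 mm above the bench (grip from 180 to 230) and 45 mm from the wheel's axis. It revolves freely on its own upright pin, so fingers holding it from above need not turn while they wind it round.
- ring_a: Bystander: red wax ring pattern, 54 mm across, 30 mm high; origin under its centre.
- ring_b: Bystander: a second such wax ring.
- jar: Bystander: white jar, 56 mm across, 65 mm high; origin under its centre.
- spare_mould: Bystander: dark steel mould, 70 x 50 x 34 mm, lying beyond the injector; origin under its centre.
- spatula: Bystander: spatula 200 mm long lying along its x, origin under its middle.
- chill_plate: The same chill plate; origin at the centre of its underside, on the bench.
Mind the look-alikes: they are no part of the job. There is more than one size of the chill_plate; the job needs the middle-sized.

How it is judged:
By the outcome, as a careful person would: the job done as asked, in the order asked, and still so for the second after the job is handed in, while the arm keeps its last pose, push and grip.
It also fails if it takes over 72 s, if anything falls off the work surface, if the arm or the gripper's body presses on something with over 40 N, if the wrist force passes 120 N, or if a joint passes its speed limit or range.

## Working session

There is one attempt and no reset: what is moved stays moved. The work goes in short steps, Python scripts to look and compute and a tool call to move; the robot and the scene stay as the last step left them, time stands still between calls to the robot, and variables do not carry over. Pictures are saved under pics/ and viewed, and the job is handed in when it is done.

Besides the shell and the picture viewer there is one more tool, called after "Request:" as name(argument=value, ...), one argument or row to a line, values as JSON. jog_arm: Moves the arm, as the interface text tells. Its arguments: {"type":"object","properties":{"commands":{"type":"array","items":{"type":"array","items":{"type":"number"}}},"fingers":{"type":"number"}},"required":["commands"]}

```bash
mkdir -p pics; cat > h.py <<'E'
import numpy as np, cv2
from plant import get_obs, snapshot, close_job, hold_point_z
def save(n,f):
    o=get_obs(); s=snapshot(n); cv2.imwrite('pics/'+f+'.png',s['image'][:,:,::-1]); 
    s['obs']=o; np.save('pics/'+f+'.npy',s,allow_pickle=True); return s
def load(f): return np.load('pics/'+f+'.npy',allow_pickle=True).item()
def cam(s):
    f=240/np.tan(np.radians(s['fov_y']/2)); K=np.array([[f,0,s['cx']],[0,f,s['cy']],[0,0,1.]])
    if 'rvec' in s:
        R=cv2.Rodrigues(np.array(s['rvec'],float))[0]; t=np.array(s['tvec'],float).reshape(3)
    else:
        from scipy.spatial.transform import Rotation as Ro
        T=np.eye(4);T[:3,:3]=Ro.from_euler('xyz',s['obs']['orientation'],degrees=True).as_matrix();T[:3,3]=s['obs']['tool_pos']
        M=np.linalg.inv(T@np.array(s['mount'])); R,t=M[:3,:3],M[:3,3]
    return K,R,t
def atz(s,u,v,z):
    K,R,t=cam(s); c=-R.T@t; d=R.T@np.linalg.solve(K,[u,v,1.]); return c+d*(z-c[2])/d[2]
def proj(s,p):
    K,R,t=cam(s); q=K@(R@np.array(p,float)+t); return q[:2]/q[2]
def crop(f,x0,y0,w,h,k,out):
    im=cv2.imread('pics/'+f+'.png')[y0:y0+h,x0:x0+w]; cv2.imwrite('pics/'+out+'.png',cv2.resize(im,None,fx=k,fy=k,interpolation=cv2.INTER_CUBIC))
E
python3 - <<'E'
from h import *
for n in ('scene','side','wrist'):
    s=save(n,n+'0'); print(n,s['fov_y'],s['cx'],s['cy'],{k:s[k] for k in s if k in('rvec','tvec','mount')}, s.keys())
print(get_obs(),hold_point_z)
E
```

```text
scene 44.569302929937685 318.7776028737842 234.64373361758777 {'rvec': array([ 0.69944318,  2.47877623, -1.35336459]), 'tvec': array([0.44780793, 0.03083022, 1.53270922])} dict_keys(['image', 'fov_y', 'cx', 'cy', 'rvec', 'tvec', 'obs'])
side 54.303154175646675 316.7636387485135 235.09744891238356 {'rvec': array([ 2.27814185, -0.51710953,  0.20223339]), 'tvec': array([-0.44471766,  0.18088839,  1.1230804 ])} dict_keys(['image', 'fov_y', 'cx', 'cy', 'rvec', 'tvec', 'obs'])
wrist 62.07507037552558 315.50383728351767 240.04052268899835 {'mount': array([[ 5.34082388e-04, -9.67226136e-01, -2.53915964e-01,
         6.77905470e-02],
       [ 9.99998862e-01,  8.74899383e-04, -1.22931920e-03,
         9.52520927e-04],
       [ 1.41118058e-03, -2.53915018e-01,  9.67225502e-01,
        -1.57934205e-01],
       [ 0.00000000e+00,  0.00000000e+00,  0.00000000e+00,
         1.00000000e+00]])} dict_keys(['image', 'fov_y', 'cx', 'cy', 'mount', 'obs'])
{'clock': 0.15, 'joint_pos': array([ 1.65087130e+01,  2.05820632e+01,  6.44912971e-01, -1.30085206e-02,
       -7.01356462e+01, -1.65052543e+01]), 'qvel': array([ 0.03369877, -0.12441598,  0.22623557,  0.10464933, -0.04601477,
        0.00822909]), 'tau': array([ 1.39394037e-04, -5.83274567e+01,  2.93289685e+01,  7.00122759e+00,
        8.75052094e-03, -9.76538854e-05]), 'tool_pos': array([ 6.74626990e-01, -1.71987564e-05,  2.25835457e-01]), 'orientation': array([ 1.79926729e+02, -8.95685979e-03, -9.00009636e+01]), 'force': array([ 0.10128651, -0.16164331, -0.19018687]), 'moment': array([0.03496815, 0.04321447, 0.04013087]), 'opening': 0.08794350651725347} 0.0188
```

View pics/scene0.png

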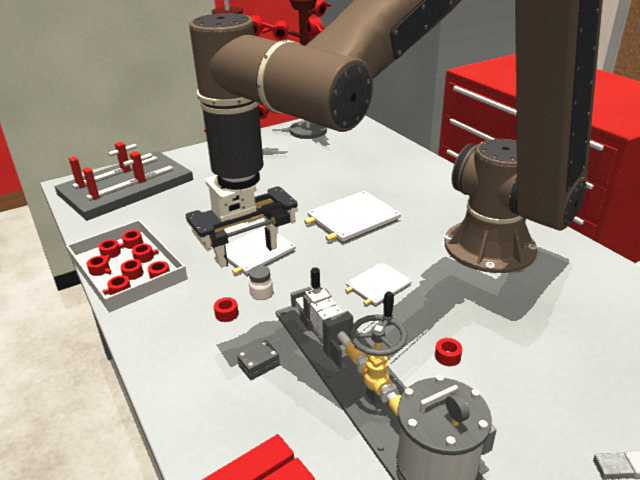

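View pics/side0.png

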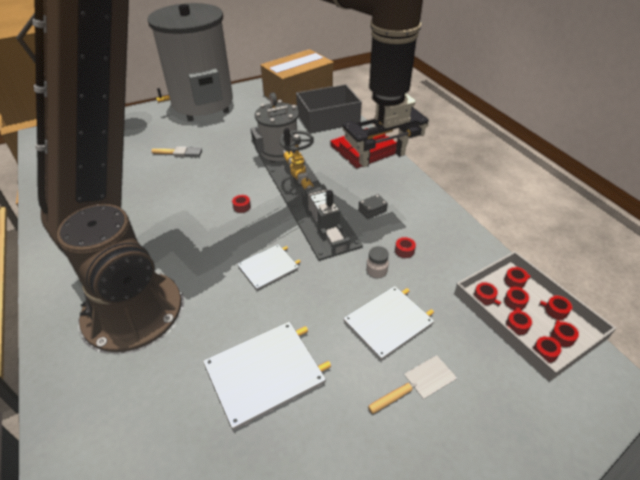

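View pics/wrist0.png

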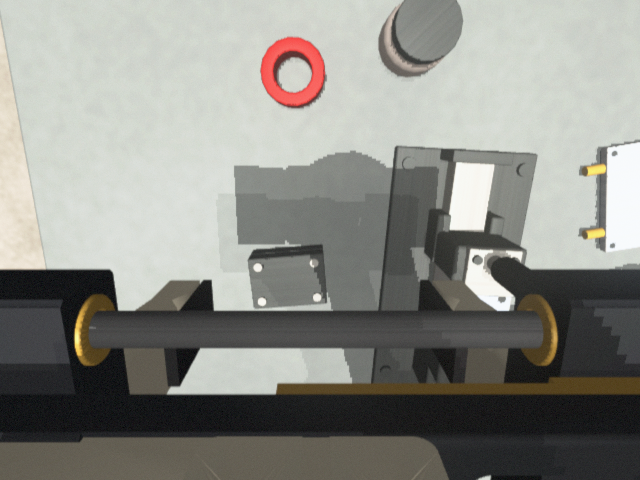

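```bash
python3 - <<'E'
from h import *
crop('scene0',200,220,260,195,3,'c1'); crop('side0',230,80,200,150,4,'c2'); crop('side0',190,230,260,195,3,'c3')
crop('scene0',270,255,130,100,6,'c4')
E
```

```text
(no output)
```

View pics/c1.png

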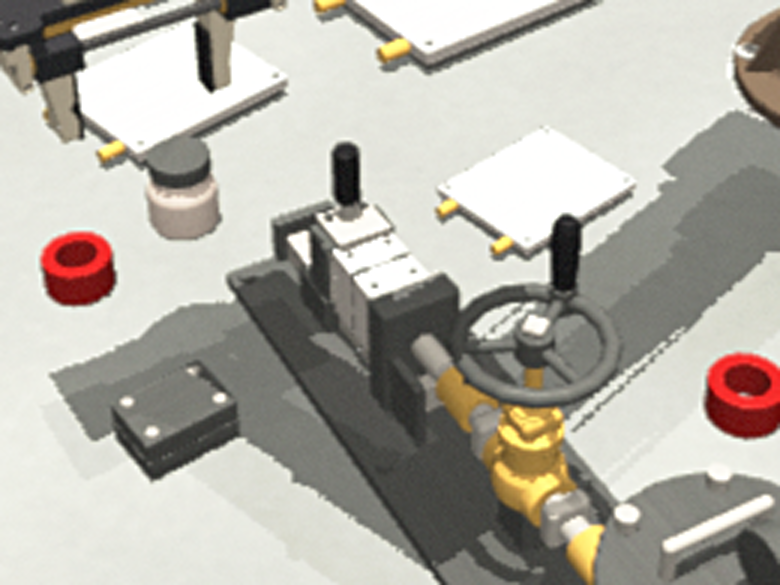

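View pics/c2.png

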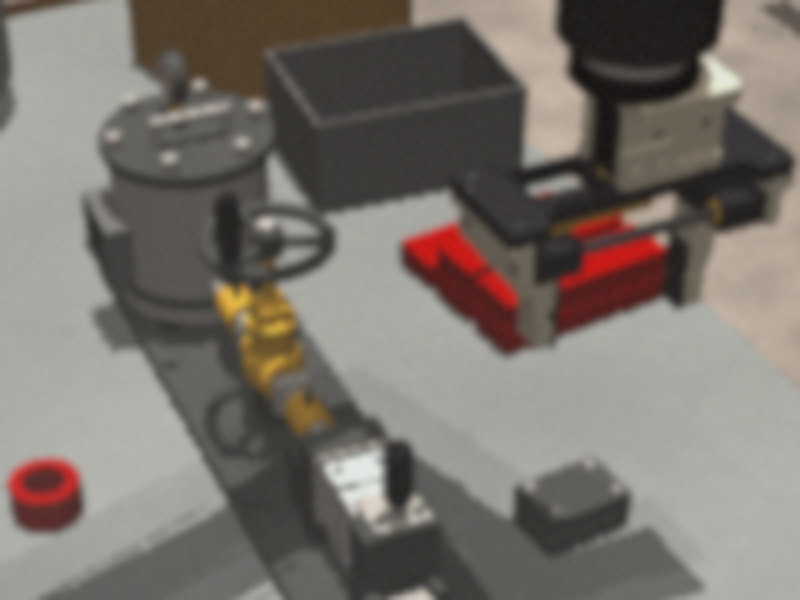

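View pics/c3.png

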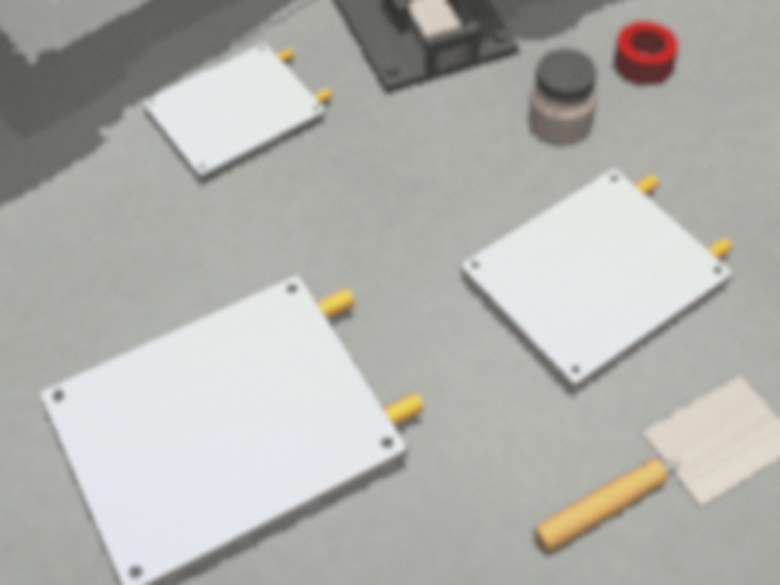

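View pics/c4.png

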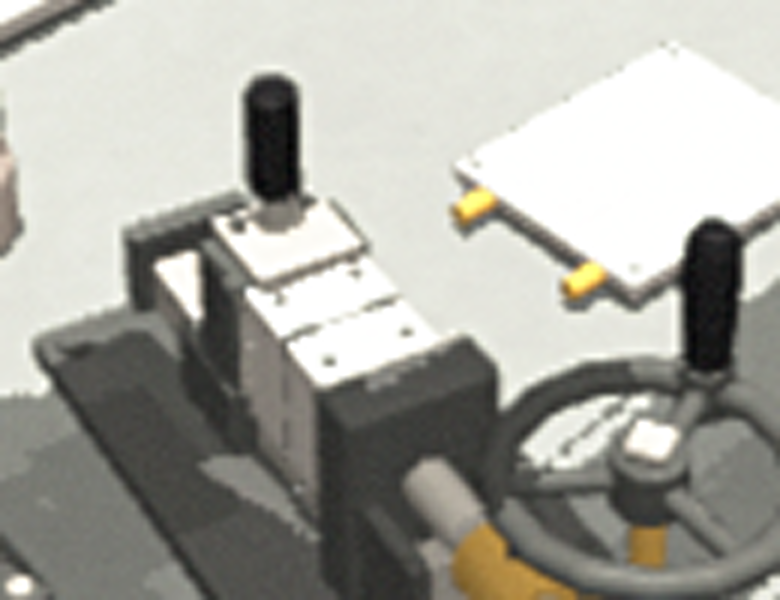

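```bash
cat >> h.py <<'E'
def tri(obs):
    A=[];b=[]
    for s,u,v in obs:
        K,R,t=cam(s); c=-R.T@t; d=R.T@np.linalg.solve(K,[u,v,1.]); d/=np.linalg.norm(d); P=np.eye(3)-np.outer(d,d); A.append(P);b.append(P@c)
    x=np.linalg.lstsq(np.vstack(A),np.hstack(b),rcond=None)[0]
    return x,[np.round(proj(s,x)-[u,v],1) for s,u,v in obs]
E
python3 - <<'E'
from h import *
a,b=load('scene0'),load('side0')
c4=lambda u,v:(a,270+u/6,255+v/6)
c1=lambda u,v:(a,200+u/3,220+v/3)
c2=lambda u,v:(b,230+u/4,80+v/4)
c3=lambda u,v:(b,190+u/3,230+v/3)
print('jaw',tri([c4(271,140),c2(400,475)]))
print('crank',tri([c1(566,252),c2(228,228)]))
print('hub',tri([c4(652,440),c2(270,237)]))
print('base corner', atz(*c1(230,275),.012), atz(*c3(390,90),.012), atz(*c3(517,48),.012))
print('plate');P=[]
for p in [(464,267),(616,168),(731,272),(574,385)]: P.append(atz(*c3(*p),.020)); print(P[-1])
P=np.array(P);print(P.mean(0),np.linalg.norm(P-np.roll(P,1,0),axis=1))
for n,p in dict(jartop=(567,60),jar=(563,125)).items(): print(n,atz(*c3(*p),.065 if n=='jartop' else 0))
E
```

```text
jaw (array([0.54134525, 0.02334439, 0.13315918]), [array([-0.5,  0. ]), array([-0.4, -0. ])])
crank (array([0.51566511, 0.2396491 , 0.20504106]), [array([-0.5,  0.1]), array([-0.3, -0.1])])
hub (array([0.55152631, 0.25740616, 0.17843063]), [array([-1.7,  0.3]), array([-1.1, -0.2])])
base corner [ 0.5982703 -0.0551924  0.012    ] [ 0.47366618 -0.0582266   0.012     ] [ 0.59782472 -0.06132454  0.012     ]
plate
[ 0.44107776 -0.25796388  0.02      ]
[ 0.59779059 -0.22453499  0.02      ]
[ 0.62080607 -0.35018789  0.02      ]
[ 0.46359176 -0.38262952  0.02      ]
[ 0.53081654 -0.30382907  0.02      ] [0.12668229 0.16023858 0.12774335 0.16052663]
jartop [ 0.59949195 -0.13757963  0.065     ]
jar [ 0.59376836 -0.15015748  0.        ]
```

Request:
jog_arm(
  commands=[
    [-13, 0, 3, -0.5],
    [-20, 0, 5, -0.5],
    [-25, 0, 6, -0.5],
    [-25, 0, 6, -0.5],
    [-25, 0, 5, -0.5],
    [-16, 0, 0, 0],
    [-8, 0, 0, 0],
    [-2, 0, 0, 0],
    [0, 0, 0, 0],
    [0, 0, 0, 0],
  ],
  fingers=60,
)

```text
clock: 0.98
tool_pos: [0.5416, 0.0001, 0.2514]
orientation: [180.0, -0.0, -92.5]
force: [-0.1, 0.2, 0.3]
opening: 0.0601
```

```bash
python3 - <<'E'
from h import *
for n in ('wrist','scene','side'): s=save(n,n+'1')
o=get_obs();print(o['tool_pos'],o['orientation'],o['clock'])
E
```

```text
[5.41611226e-01 1.96776291e-06 2.50961983e-01] [ 1.79948007e+02 -2.55366144e-02 -9.25101291e+01] 1.1333
```

View pics/wrist1.png

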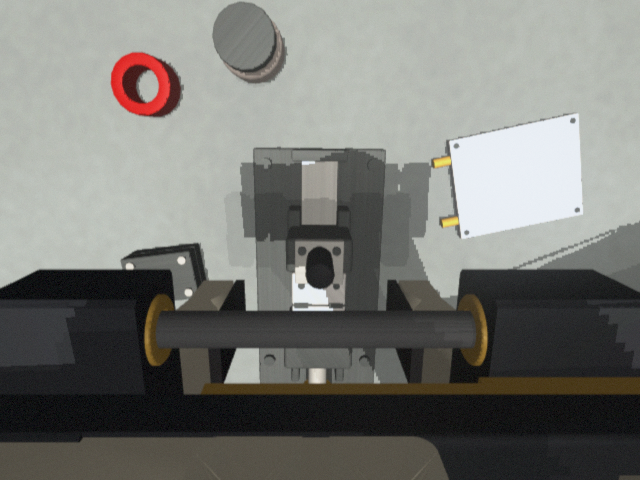

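```bash
python3 - <<'E'
from h import *
crop('wrist1',235,135,170,130,4.6,'c5'); crop('wrist1',235,260,170,130,4.6,'c6')
E
```

```text
(no output)
```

View pics/c5.png

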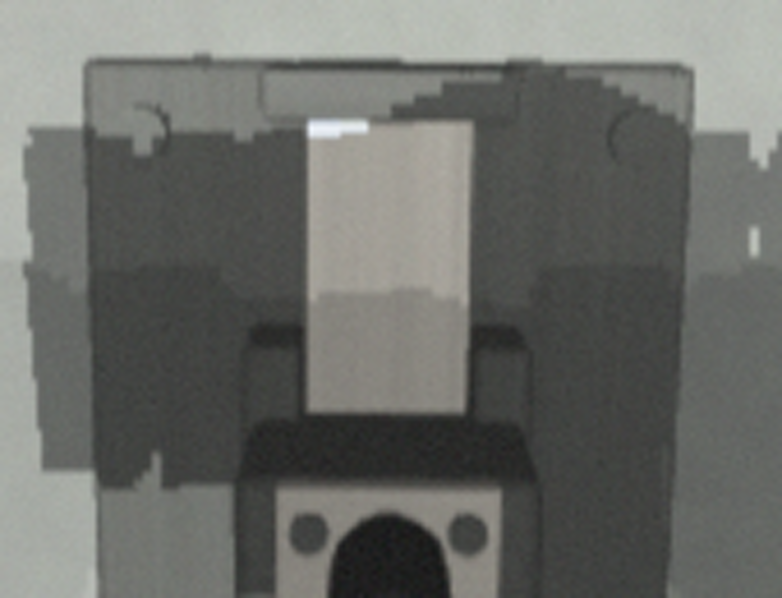

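View pics/c6.png

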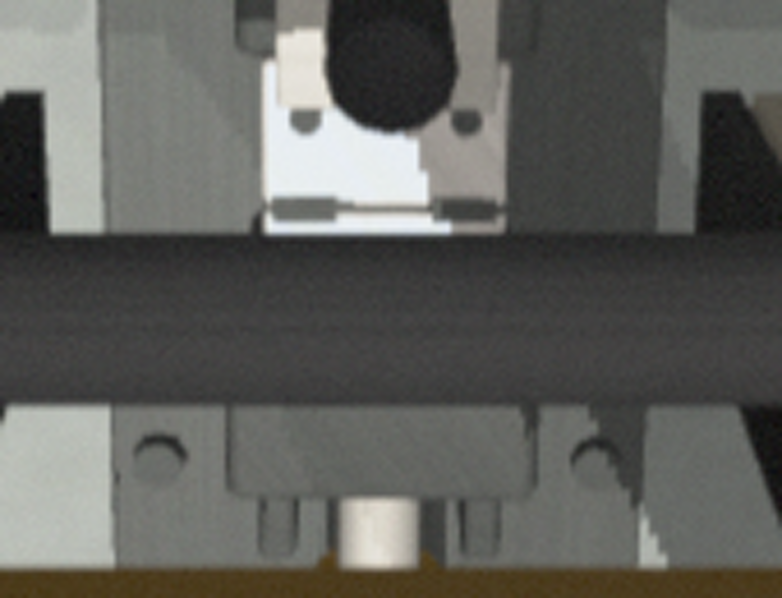

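```bash
python3 - <<'E'
from h import *
w=load('wrist1'); a,b=load('scene1'),load('side1')
c5=lambda u,v:(w,235+u/4.6,135+v/4.6)
c6=lambda u,v:(w,235+u/4.6,260+v/4.6)
def P(n,q,z): x=atz(*q,z); print(n,np.round(x*1000,1)); return x
l1=P('L',c5(85,62),.012);l2=P('L2',c6(113,565),.012);r1=P('R',c5(693,66),.012);r2=P('R2',c6(643,480),.012)
for p,q in((l1,l2),(r1,r2)): d=q-p; print(np.degrees(np.arctan2(-d[0],d[1])))
P('grip',c6(391,65),.156);P('ml',c6(263,215),.09);P('mr',c6(507,215),.09);P('pl',c6(228,492),.098);P('pr',c6(533,492),.098); P('stop',c5(260,67),.034)
P('stripL',c5(306,300),.034);P('stripR',c5(471,300),.034)
print('finger proj',proj(w,w['obs']['tool_pos']))
E
```

```text
L [599.  -57.9  12. ]
L2 [613.5 201.5  12. ]
R [470.8 -51.6  12. ]
R2 [482.5 183.3  12. ]
-3.1953730196728514
-2.870966770718542
grip [538.9  22.6 156. ]
ml [564.5  74.9  90. ]
mr [518.6  76.8  90. ]
pl [573.9 128.3  98. ]
pr [515.5 130.7  98. ]
stop [560.8 -56.   34. ]
stripL [554.1  -8.8  34. ]
stripR [520.1  -7.4  34. ]
finger proj [313.65414376 299.86034052]
```

Request:
jog_arm(
  commands=[
    [-1.5, 8, -5, -0.5],
    [0, 10, -15, 0],
    [0, 5, -25, 0],
    [0, 0, -25, 0],
    [0, 0, -25, 0],
    [0, 0, -20, 0],
    [0, 0, -12, 0],
    [0, 0, -6, 0],
    [0, 0, 0, 0],
    [0, 0, 0, 0],
  ],
)

```text
clock: 1.97
tool_pos: [0.5398, 0.0232, 0.1186]
orientation: [180.0, -0.0, -93.0]
force: [1.0, -0.1, 0.1]
opening: 0.0601
```

Request:
jog_arm(
  commands=[
    [0, 0, 0, 0],
    [0, 0, 0, 0],
    [0, 0, 0, 0],
    [0, 0, 0, 0],
    [0, 0, 0, 0],
    [0, 0, 0, 0],
    [0, 0, 0, 0],
    [0, 0, 0, 0],
    [0, 0, 0, 0],
    [0, 0, 0, 0],
  ],
  fingers=10,
)

```text
clock: 2.8
tool_pos: [0.5399, 0.023, 0.1188]
orientation: [-180.0, 0.0, -93.0]
force: [1.5, -1.4, 0.2]
opening: 0.0193
```

```bash
python3 - <<'E'
from h import *
for n in ('wrist','scene'): s=save(n,n+'2')
crop('scene2',240,200,200,150,4,'c7')
E
```

```text
(no output)
```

View pics/c7.png

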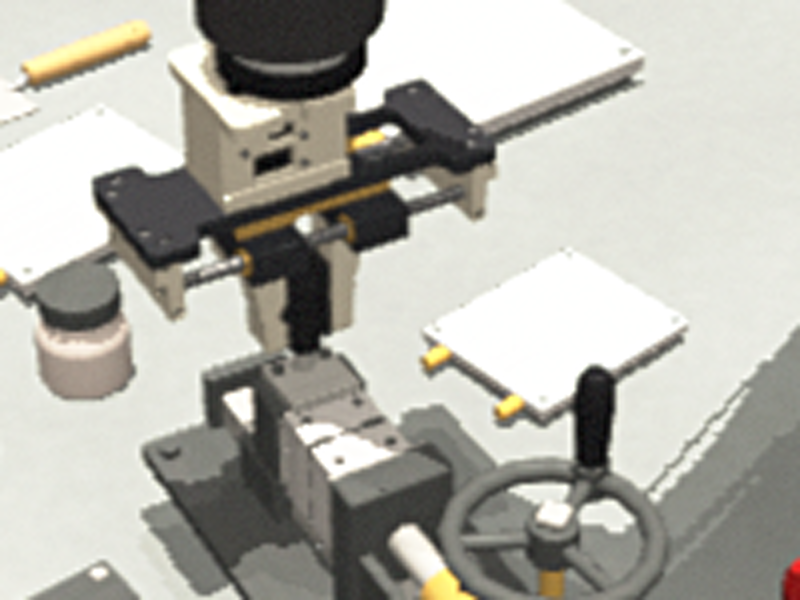

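View pics/wrist2.png

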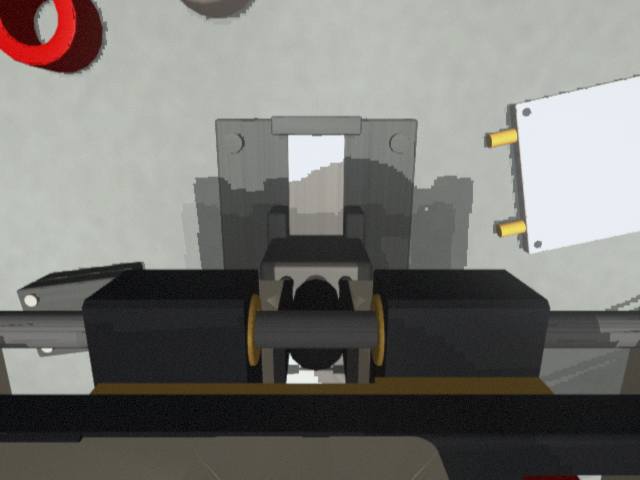

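Grip held. Pull open along the injector's -y.

Request:
jog_arm(
  commands=[
    [-0.2, -3, 0, 0],
    [-0.3, -6, 0, 0],
    [-0.3, -6, 0, 0],
    [-0.4, -8, 0, 0],
    [-0.4, -8, 0, 0],
    [-0.4, -7, 0, 0],
    [-0.2, -5, 0, 0],
    [-0.2, -4, 0, 0],
    [-0.1, -2, 0, 0],
    [0, 0, 0, 0],
  ],
)

```text
clock: 3.73
tool_pos: [0.5373, -0.0259, 0.1188]
orientation: [-180.0, 0.0, -93.0]
force: [2.3, 3.0, 0.7]
opening: 0.0191
```

Request:
jog_arm(
  commands=[
    [-0.1, -1, 0, 0],
    [0, -1, 0, 0],
    [0, -0.5, 0, 0],
    [0, -0.5, 0, 0],
    [0, 0, 0, 0],
    [0, 0, 0, 0],
    [0, 0, 0, 0],
    [0, 0, 0, 0],
    [0, 0, 0, 0],
    [0, 0, 0, 0],
  ],
)

```text
clock: 4.57
tool_pos: [0.5372, -0.0271, 0.1187]
orientation: [-179.9, 0.1, -93.0]
force: [0.1, 13.0, 2.9]
opening: 0.0191
```

Request:
jog_arm(
  commands=[
    [0, 0, 0, 0],
    [0, 0, 0, 0],
    [0, 0, 0, 0],
    [0, 0, 5, 0],
    [0, 0, 15, 0],
    [0, 0, 25, 0],
    [0, 0, 25, 0],
    [0, 0, 10, 0],
    [0, 0, 0, 0],
    [0, 0, 0, 0],
  ],
  fingers=80,
)

```text
clock: 5.4
tool_pos: [0.5367, -0.0292, 0.1989]
orientation: [-180.0, 0.0, -93.0]
force: [0.3, -0.4, -0.1]
opening: 0.078
```

```bash
python3 - <<'E'
from h import *
for n in ('wrist','scene'): s=save(n,n+'3')
crop('wrist3',200,110,240,180,3.3,'c8')
crop('scene3',270,240,130,100,6,'c9')
E
```

```text
(no output)
```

View pics/wrist3.png

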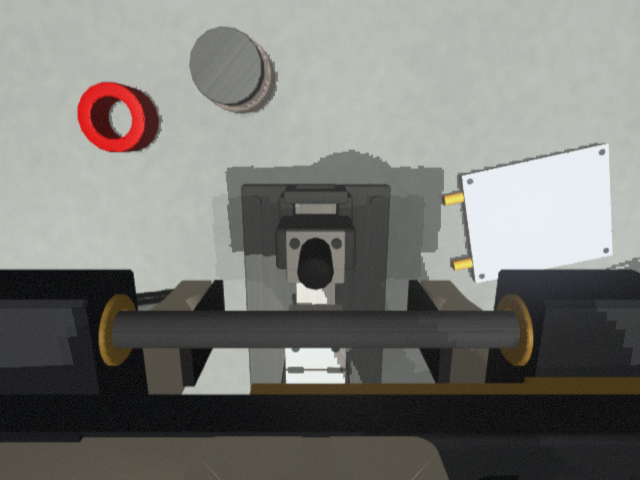

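View pics/c9.png

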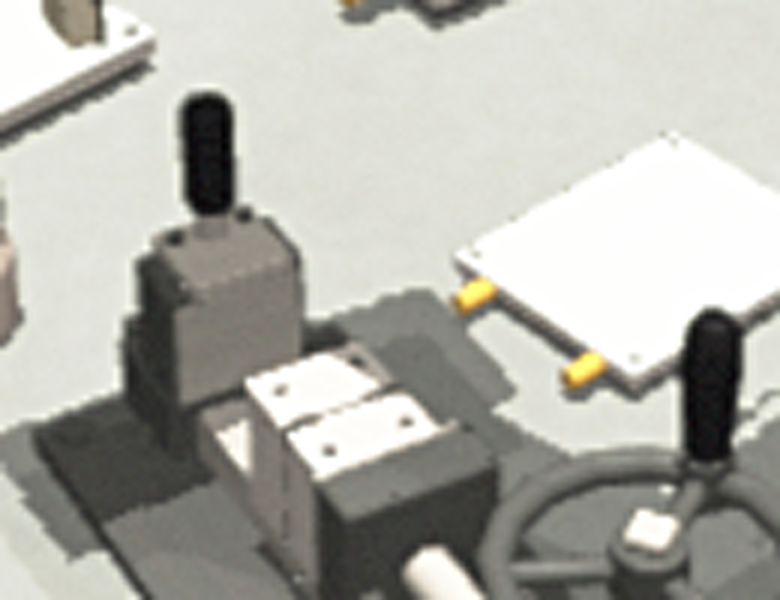

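```bash
python3 - <<'E'
from h import *
a=load('scene3')
P=np.array([atz(a,270+u/6,240+v/6,.09) for u,v in((247,380),(352,345),(447,425),(325,480))]);print(P.round(4),P.mean(0),np.linalg.norm(P-np.roll(P,1,0),axis=1))
print(proj(a,[.5417,.0716,.09])*1)
E
```

```text
[[0.563  0.0436 0.09  ]
 [0.5223 0.0469 0.09  ]
 [0.5174 0.1007 0.09  ]
 [0.567  0.1024 0.09  ]] [0.54244262 0.07339937 0.09      ] [0.05892588 0.04079379 0.05398656 0.04957376]
[326.92784285 307.15391334]
```

Request:
jog_arm(
  commands=[
    [1, 15, 0, 0],
    [1, 25, 0, 0],
    [1, 30, -5, 0],
    [1, 20, -15, 0],
    [1, 11, -25, 0],
    [0, 0, -30, 0],
    [0, 0, -30, 0],
    [0, 0, -25, 0],
    [0, 0, -14, 0],
    [0, 0, -6, 0],
  ],
)

```text
clock: 6.33
tool_pos: [0.5394, 0.0709, 0.0449]
orientation: [179.7, -0.2, -93.0]
force: [0.1, 0.4, 0.0]
opening: 0.08
```

Request:
jog_arm(
  commands=[
    [0, 0, -2, 0],
    [0, 0, 0, 0],
    [0, 0, 0, 0],
    [0, 0, 0, 0],
    [0, 0, 0, 0],
    [0, 0, 0, 0],
    [0, 0, 0, 0],
    [0, 0, 0, 0],
    [0, 0, 0, 0],
    [0, 0, 0, 0],
  ],
  fingers=36,
)

```text
clock: 7.17
tool_pos: [0.5424, 0.0722, 0.0474]
orientation: [-179.9, 0.0, -93.0]
force: [-0.6, -0.5, 6.1]
opening: 0.0457
```

Request:
jog_arm(
  commands=[
    [0, 0, 2, 0],
    [0, 0, 4, 0],
    [0, 0, 8, 0],
    [0, 0, 12, 0],
    [0, 0, 18, 0],
    [0, 0, 22, 0],
    [0, 0, 25, 0],
    [0, 0, 25, 0],
    [0, 0, 20, 0],
    [0, 0, 12, 0],
  ],
)

```text
clock: 8.0
tool_pos: [0.5423, 0.0721, 0.1974]
orientation: [-179.9, 0.1, -93.0]
force: [0.3, 0.0, -6.2]
opening: 0.0457
```

```bash
python3 - <<'E'
from h import *
print(get_obs()['tool_pos'],get_obs()['opening'],get_obs()['force'])
save('scene','scene4')
crop('scene4',200,170,240,180,3.3,'c10')
E
```

```text
[0.54226247 0.07209075 0.19741816] 0.04570715844031033 [ 0.31914902  0.04570145 -6.20431761]
```

View pics/c10.png

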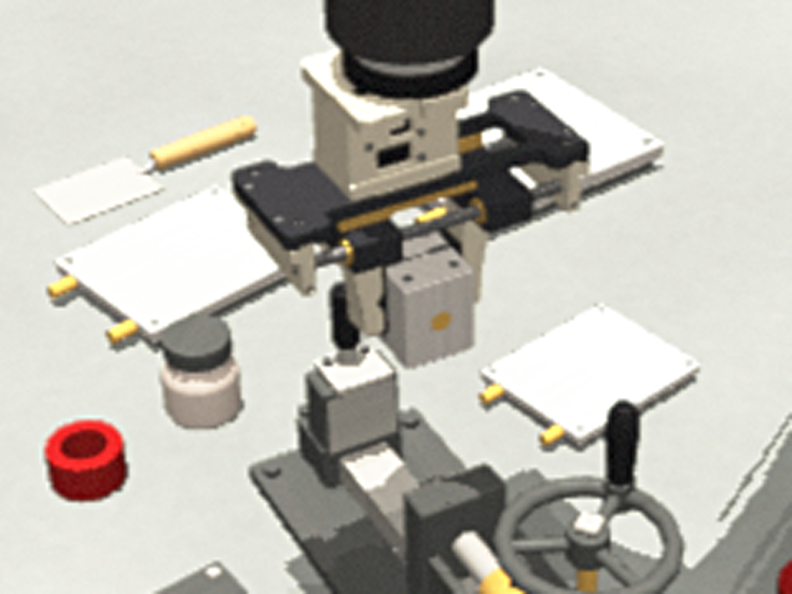

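Request:
jog_arm(
  commands=[
    [0, -10, 2, 0],
    [-1, -20, 0, 0],
    [-2, -30, 0, 0],
    [-2, -36, 0, 0],
    [-2, -38, 0, 0],
    [-2, -38, 0, 0],
    [-2, -38, 0, 0],
    [-1, -38, 0, 0],
    [-1, -38, 0, 0],
    [-1, -36, 0, 0],
  ],
)

```text
clock: 8.88
tool_pos: [0.5262, -0.2521, 0.1952]
orientation: [179.9, 0.0, -93.0]
force: [0.9, 1.6, -6.0]
opening: 0.0454
```

Request:
jog_arm(
  commands=[
    [0, -28, 0, 0],
    [0, -18, -5, 0],
    [0, -8, -10, 0],
    [0, 0, -18, 0],
    [0, 0, -22, 0],
    [0, 0, -22, 0],
    [0, 0, -20, 0],
    [0, 0, -20, 0],
    [0, 0, -15, 0],
    [0, 0, -10, 0],
  ],
)

```text
clock: 9.72
tool_pos: [0.5257, -0.3031, 0.0513]
orientation: [179.7, 0.1, -93.0]
force: [-0.3, -0.3, -5.4]
opening: 0.046
```

```bash
python3 - <<'E'
from h import *
o=get_obs();print(o['tool_pos'],o['orientation'],o['force'],o['clock'])
save('side','side5')
crop('side5',300,220,200,150,4,'c11')
E
```

```text
[ 0.52565397 -0.30311987  0.05128449] [ 1.79735822e+02  8.14103663e-02 -9.30185951e+01] [-0.27002564 -0.33318296 -5.44620524] 9.7167
```

View pics/c11.png

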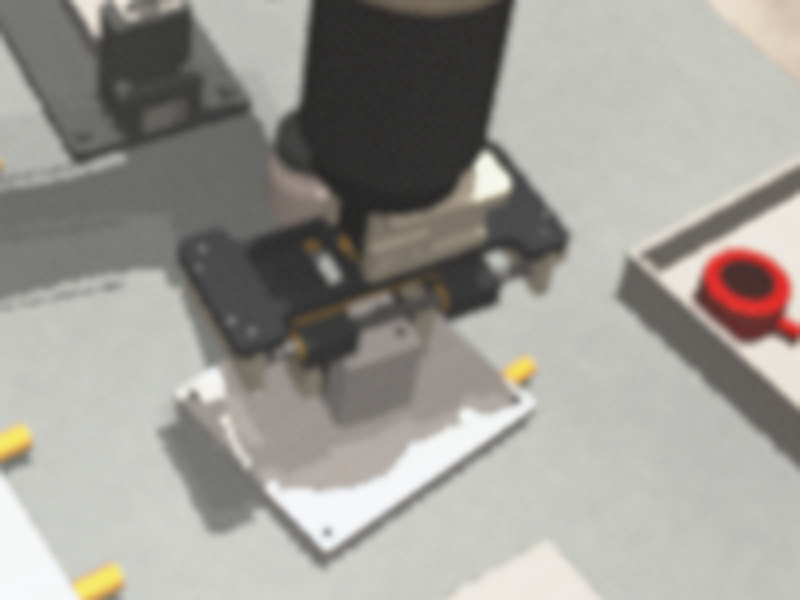

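Request:
jog_arm(
  commands=[
    [0, 0, 0, 0],
    [0, 0, 0, 0],
    [0, 0, 0, 0],
    [0, 0, -5, 0],
    [0, 0, -4, 0],
    [0, 0, -3, 0],
    [0, 0, -2, 0],
    [0, 0, -1, 0],
    [0, 0, 0, 0],
    [0, 0, 0, 0],
  ],
)

```text
clock: 10.6
tool_pos: [0.5279, -0.3041, 0.0395]
orientation: [180.0, -0.0, -93.0]
force: [-0.4, -0.5, -6.1]
opening: 0.0461
```

Request:
jog_arm(
  commands=[
    [0, 0, -2, 0],
    [0, 0, -1, 0],
    [0, 0, -1, 0],
    [0, 0, -1, 0],
    [0, 0, -0.7, 0],
    [0, 0, 0, 0],
    [0, 0, 0, 0],
    [0, 0, 0, 0],
    [0, 0, 0, 0],
    [0, 0, 0, 0],
  ],
)

```text
clock: 11.43
tool_pos: [0.5279, -0.304, 0.0339]
orientation: [-180.0, -0.0, -93.0]
force: [-0.5, 0.7, -6.1]
opening: 0.0456
```

Request:
jog_arm(
  commands=[
    [0, 0, -0.4, 0],
    [0, 0, -0.4, 0],
    [0, 0, -0.4, 0],
    [0, 0, 0, 0],
    [0, 0, 0, 0],
    [0, 0, 0, 0],
    [0, 0, 0, 0],
    [0, 0, 0, 0],
    [0, 0, 0, 0],
    [0, 0, 0, 0],
  ],
)

```text
clock: 12.27
tool_pos: [0.528, -0.3041, 0.0335]
orientation: [-180.0, -0.0, -93.0]
force: [-3.2, 1.8, 6.0]
opening: 0.046
```

Touched down (force -6 → +6 N). Release and rise.

Request:
jog_arm(
  commands=[
    [0, 0, 0, 0],
    [0, 0, 0, 0],
    [0, 0, 0, 0],
    [0, 0, 0, 0],
    [0, 0, 0, 0],
    [0, 0, 0, 0],
    [0, 0, 5, 0],
    [0, 0, 10, 0],
    [0, 0, 20, 0],
    [0, 0, 30, 0],
  ],
  fingers=80,
)

```text
clock: 13.1
tool_pos: [0.5264, -0.3036, 0.0969]
orientation: [179.8, 0.1, -93.0]
force: [1.1, -0.1, -0.0]
opening: 0.0798
```

Request:
jog_arm(
  commands=[
    [0, 0, 35, 0],
    [0, 0, 40, 0],
    [0, 0, 40, 0],
    [0, 10, 35, 0],
    [0, 25, 25, 0],
    [0, 35, 10, 0],
    [0, 38, 0, 0],
    [0, 38, 0, 0],
    [0, 40, 0, 0],
    [1, 40, 0, 0],
  ],
)

```text
clock: 13.93
tool_pos: [0.5283, -0.0765, 0.2842]
orientation: [-179.9, 0.0, -93.0]
force: [1.2, -0.2, -0.5]
opening: 0.0801
```

```bash
python3 - <<'E'
from h import *
o=get_obs();print(o['tool_pos'],o['orientation'],o['force'],o['clock'])
save('side','side6');save('scene','scene6')
crop('side6',300,220,200,150,4,'c12')
crop('scene6',300,255,160,120,5,'c13')
E
```

```text
[ 0.52825072 -0.07649722  0.28418058] [-1.79890981e+02  2.73746872e-02 -9.30288779e+01] [ 1.22537086 -0.23148021 -0.46461879] 13.9333
```

View pics/c12.png

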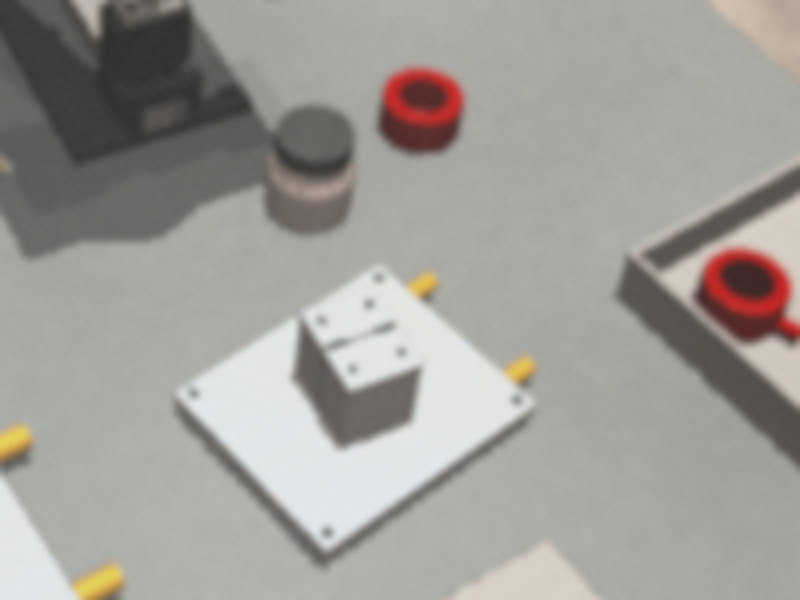

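View pics/c13.png

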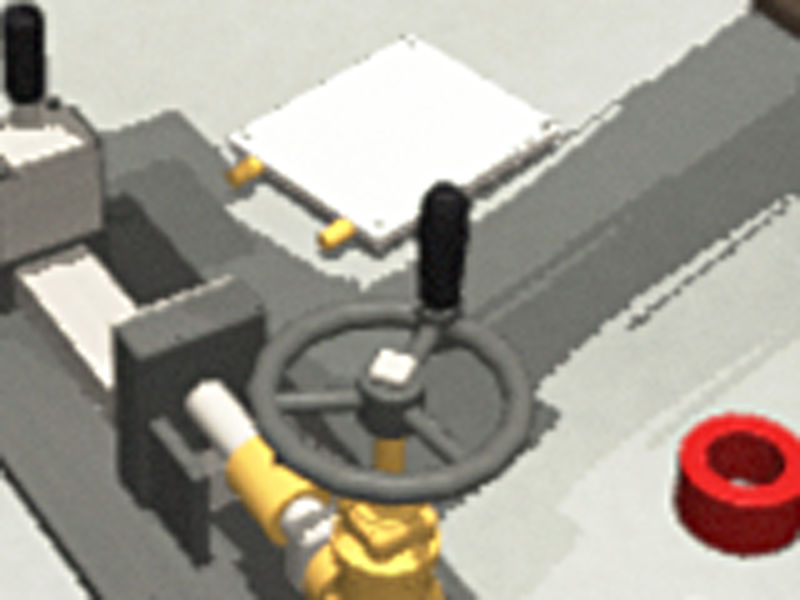

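Request:
jog_arm(
  commands=[
    [1, 40, 0, 0],
    [2, 40, 0, 0],
    [2, 40, 0, 0],
    [2, 40, 5, 0],
    [3, 40, 5, 0],
    [3, 40, 5, 0],
    [3, 40, 5, 0],
    [3, 40, 5, 0],
    [2, 30, 5, 0],
    [1, 20, 5, 0],
  ],
  fingers=50,
)

```text
clock: 14.87
tool_pos: [0.5508, 0.2945, 0.3184]
orientation: [-180.0, 0.0, -92.9]
force: [0.4, 0.4, -0.7]
opening: 0.0499
```

Request:
jog_arm(
  commands=[
    [0, 15, 0, 0],
    [0, 10, 0, 0],
    [0, 5, 0, 0],
    [0, 0, 0, 0],
    [0, 0, 0, 0],
    [0, 0, 0, 0],
    [0, 0, 0, 0],
    [0, 0, 0, 0],
    [0, 0, 0, 0],
    [0, 0, 0, 0],
  ],
)

```text
clock: 15.7
tool_pos: [0.5509, 0.3216, 0.3178]
orientation: [-180.0, 0.0, -93.0]
force: [0.4, -0.3, 0.2]
opening: 0.05
```

```bash
python3 - <<'E'
from h import *
o=get_obs();print(o['tool_pos'],o['orientation'],o['force'],o['clock'])
save('wrist','wrist7')
crop('wrist7',180,100,260,200,3,'c14')
E
```

```text
[0.55094454 0.32161502 0.31779739] [-1.79993967e+02  6.25061561e-03 -9.30234536e+01] [ 0.42634532 -0.3374861   0.20619616] 15.7
```

View pics/wrist7.png

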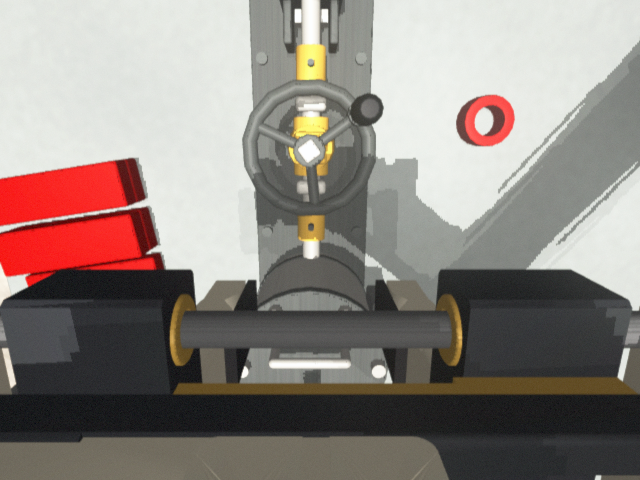

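View pics/c14.png

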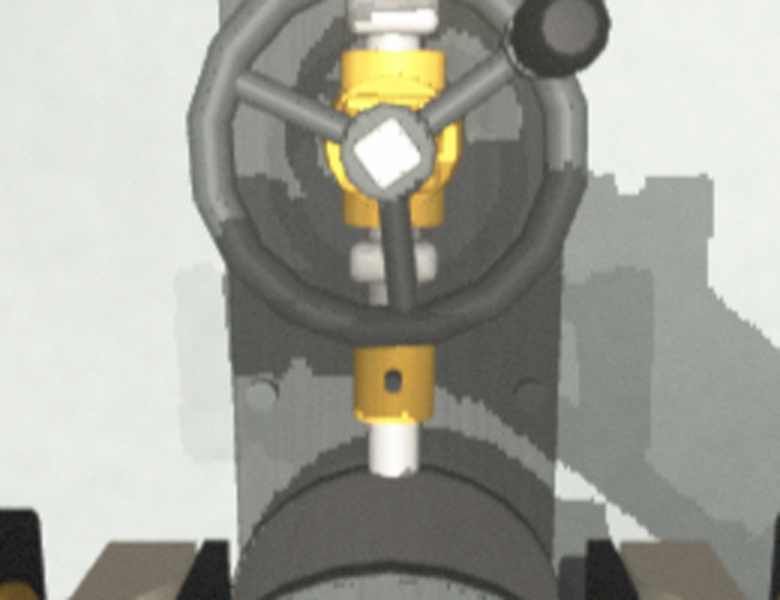

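```bash
python3 - <<'E'
from h import *
w=load('wrist7')
c=lambda u,v:(w,180+u/3,100+v/3)
g=atz(*c(571,27),.230); print('grip',g)
for z in(.165,.17):print('rim',atz(w,309.2,147.5,z))
print('rim ext',[np.round(atz(w,u,v,.17),4) for u,v in((242.5,147),(376,147),(309,81.5),(309,214.3))])
for z in(.178,.185):print('nut',atz(*c(388,152),z))
print(get_obs()['joint_pos'])
a,b=load('scene6'),load('side6')
crop('side6',250,110,100,75,8,'c15')
for p in ([.5516,.2605,.18],g-[0,0,.025]): print(proj(a,p)-[300,255],proj(b,p)-[250,110])
E
```

```text
grip [0.51387285 0.24069173 0.23      ]
rim [0.55210554 0.26260431 0.165     ]
rim [0.55201301 0.26246431 0.17      ]
rim ext [array([0.6018, 0.2595, 0.17  ]), array([0.5022, 0.2647, 0.17  ]), array([0.5496, 0.2164, 0.17  ]), array([0.555 , 0.3131, 0.17  ])]
nut [0.55189435 0.2644913  0.178     ]
nut [0.55176411 0.26424237 0.185     ]
[ 4.77810562e+01  1.46990940e+01  4.14874945e+00 -2.07292880e-03
 -7.94385969e+01 -5.07934962e+01]
[77.96264715 74.01080642] [46.0089594  28.07181121]
[89.31986475 49.10068861] [35.92445557 26.92152336]
```

View pics/c15.png

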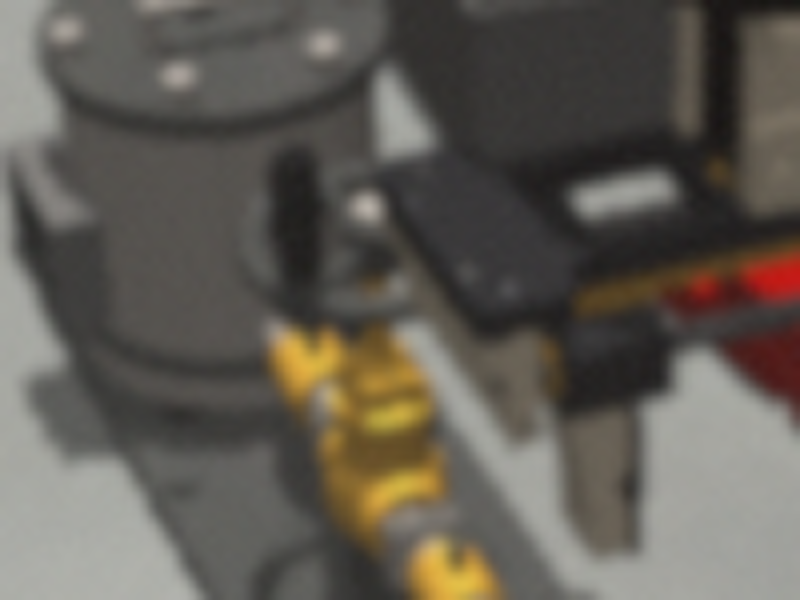

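Request:
jog_arm(
  commands=[
    [-7, -15, 0, 0],
    [-10, -25, -5, 0],
    [-10, -25, -15, 0],
    [-7, -12, -22, 0],
    [-3, -5, -25, 0],
    [0, 0, -25, 0],
    [0, 0, -20, 0],
    [0, 0, -11, 0],
    [0, 0, -5, 0],
    [0, 0, 0, 0],
  ],
)

```text
clock: 16.58
tool_pos: [0.5138, 0.2399, 0.189]
orientation: [179.9, -0.1, -93.0]
force: [0.0, 0.6, 0.9]
opening: 0.0499
```

```bash
python3 - <<'E'
from h import *
o=get_obs();print(o['tool_pos'],o['orientation'],o['force'],o['clock'])
save('wrist','wrist8');save('scene','scene8')
crop('scene8',300,205,160,120,5,'c16')
E
```

```text
[0.51376598 0.23985857 0.18898063] [ 1.79945769e+02 -6.89085761e-02 -9.29927783e+01] [3.28073586e-04 5.72727301e-01 8.78935439e-01] 16.5833
```

View pics/wrist8.png

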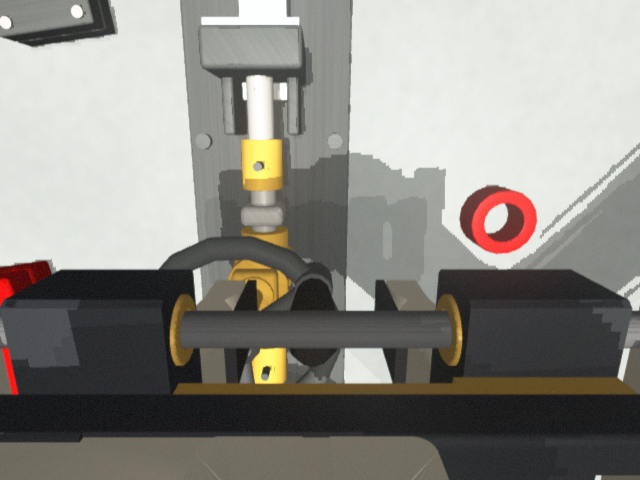

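View pics/c16.png

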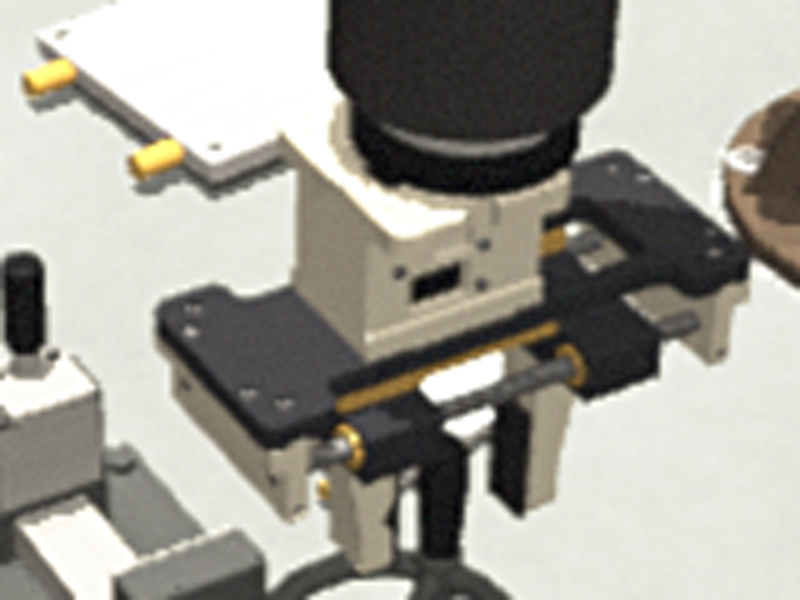

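Request:
jog_arm(
  commands=[
    [0, 0, 0, 0],
    [0, 0, 0, 0],
    [0, 0, 0, 0],
    [0, 0, 0, 0],
    [0, 0, 0, 0],
    [0, 0, 0, 0],
    [0, 0, 0, 0],
    [0, 0, 0, 0],
    [0, 0, 0, 0],
    [0, 0, 0, 0],
  ],
  fingers=8,
)

```text
clock: 17.52
tool_pos: [0.5143, 0.2402, 0.1899]
orientation: [-180.0, 0.0, -93.0]
force: [2.3, 1.6, 0.2]
opening: 0.0174
```

```bash
python3 - <<'E'
from h import *
o=get_obs();print(o['tool_pos'],o['orientation'],o['force'],o['clock'])
A=np.array([551.8,261.2]); p=o['tool_pos'][:2]*1000-A; print(np.hypot(*p),np.degrees(np.arctan2(p[1],p[0]))%360)
E
```

```text
[0.51430919 0.240232   0.18994627] [-1.79950155e+02  3.03837092e-02 -9.29912272e+01] [2.32576464 1.60333331 0.19746088] 17.5167
42.95599907755885 209.2175817867298
```

```bash
cat >> h.py <<'E'
def arc(A,start,r,a0,steps):
    """rows (mm) from start along circle round A; cumulative rounding"""
    cur=np.array(start,float); a=a0; out=[]
    for s in steps:
        a+=s; t=np.array(A)+r*np.array([np.cos(np.radians(a)),np.sin(np.radians(a))])
        d=np.round(t-cur,1); cur=cur+d; out.append([float(d[0]),float(d[1]),0,0])
    print(out, 'end',cur,a)
E
python3 - <<'E'
from h import *
arc([552.5,262],[514.3,240.2],44,209.7,[-4,-8,-10,-12,-12,-12,-12,-10,-7,-3])
E
```

```text
[[-1.4, 2.7, 0, 0], [-2.3, 5.7, 0, 0], [-1.7, 7.5, 0, 0], [-0.3, 9.2, 0, 0], [1.7, 9.0, 0, 0], [3.5, 8.6, 0, 0], [5.1, 7.6, 0, 0], [5.5, 5.4, 0, 0], [4.3, 3.1, 0, 0], [2.0, 1.2, 0, 0]] end [530.7 300.2] 119.69999999999999
```

Request:
jog_arm(
  commands=[
    [-1.4, 2.7, 0, 0],
    [-2.3, 5.7, 0, 0],
    [-1.7, 7.5, 0, 0],
    [-0.3, 9.2, 0, 0],
    [1.7, 9.0, 0, 0],
    [3.5, 8.6, 0, 0],
    [5.1, 7.6, 0, 0],
    [5.5, 5.4, 0, 0],
    [4.3, 3.1, 0, 0],
    [2.0, 1.2, 0, 0],
  ],
)

```text
clock: 18.35
tool_pos: [0.5298, 0.3022, 0.1899]
orientation: [179.9, 0.1, -92.9]
force: [-5.2, 3.6, 6.3]
opening: 0.0175
```

Request:
jog_arm(
  commands=[
    [0, 0, 0, 0],
    [0, 0, 0, 0],
    [0, 0, 0, 0],
    [0, 0, 0, 0],
    [0, 0, 0, 0],
    [0, 0, 0, 0],
    [0, 0, 0, 0],
    [0, 0, 0, 0],
    [0, 0, 0, 0],
    [0, 0, 0, 0],
  ],
)

```text
clock: 19.18
tool_pos: [0.5301, 0.3023, 0.19]
orientation: [-180.0, 0.2, -93.0]
force: [-2.3, 5.5, 3.2]
opening: 0.0173
```

```bash
python3 - <<'E'
from h import *
o=get_obs();print(o['tool_pos'],o['orientation'],o['force'],o['clock'],o['opening'])
save('wrist','wrist9');save('scene','scene9')
crop('scene9',300,205,160,120,5,'c17')
E
```

```text
[0.53009226 0.30229538 0.18996289] [-1.79977905e+02  1.67593101e-01 -9.29516603e+01] [-2.29210922  5.54394203  3.16534058] 19.1833 0.017277357777240772
```

View pics/wrist9.png

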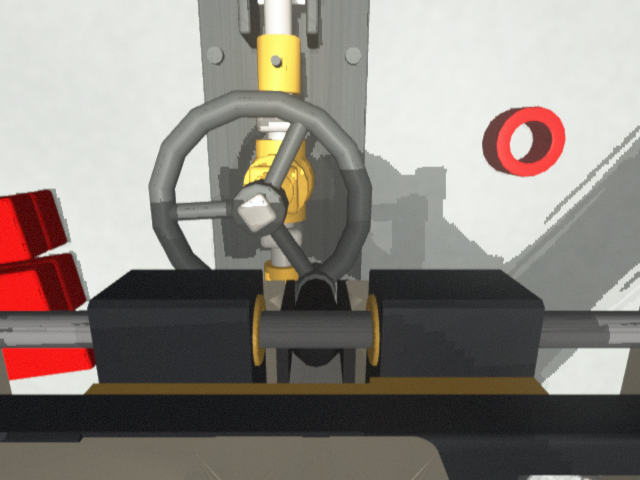

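View pics/c17.png

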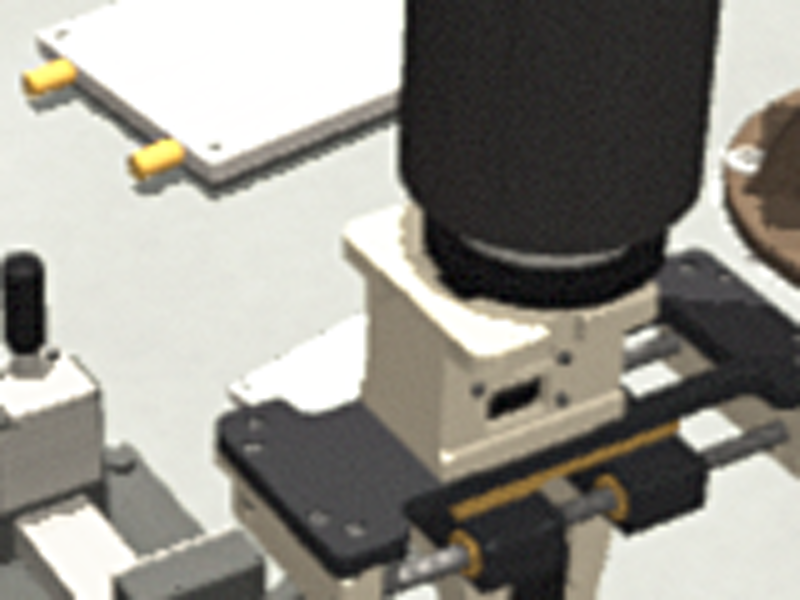

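```bash
python3 - <<'E'
from h import *
arc([552.5,263.4],[530.7,300.2],45,119.9,[-4,-10,-12,-13,-13,-13,-13,-13,-13,-13])
E
```

```text
[[2.1, 3.7, 0, 0], [7.4, 2.8, 0, 0], [9.2, 1.6, 0, 0], [10.2, -0.5, 0, 0], [9.8, -2.7, 0, 0], [9.0, -4.9, 0, 0], [7.6, -6.7, 0, 0], [5.9, -8.4, 0, 0], [3.9, -9.4, 0, 0], [1.6, -10.0, 0, 0]] end [597.4 265.7] 2.9000000000000057
```

Request:
jog_arm(
  commands=[
    [2.1, 3.7, 0, 0],
    [7.4, 2.8, 0, 0],
    [9.2, 1.6, 0, 0],
    [10.2, -0.5, 0, 0],
    [9.8, -2.7, 0, 0],
    [9.0, -4.9, 0, 0],
    [7.6, -6.7, 0, 0],
    [5.9, -8.4, 0, 0],
    [3.9, -9.4, 0, 0],
    [1.6, -10.0, 0, 0],
  ],
)

```text
clock: 20.12
tool_pos: [0.5978, 0.2667, 0.1899]
orientation: [-180.0, 0.1, -93.0]
force: [-1.4, 3.4, 6.4]
opening: 0.0176
```

```bash
python3 - <<'E'
from h import *
arc([552.5,263.4],[597.4,265.7],45,2.9,[-12,-13,-13,-13,-13,-13,-13,-12,-8,-3])
arc([552.5,263.4],[597.4,265.7],45,2.9,[-12,-13,-13,-13,-13,-13,-13,-13,-13,-13])
E
```

```text
[[-0.5, -9.4, 0, 0], [-2.7, -9.8, 0, 0], [-4.9, -9.0, 0, 0], [-6.7, -7.6, 0, 0], [-8.4, -5.9, 0, 0], [-9.4, -3.9, 0, 0], [-10.0, -1.6, 0, 0], [-9.4, 0.5, 0, 0], [-6.1, 1.4, 0, 0], [-2.3, 0.7, 0, 0]] end [537.  221.1] -110.1
[[-0.5, -9.4, 0, 0], [-2.7, -9.8, 0, 0], [-4.9, -9.0, 0, 0], [-6.7, -7.6, 0, 0], [-8.4, -5.9, 0, 0], [-9.4, -3.9, 0, 0], [-10.0, -1.6, 0, 0], [-10.2, 0.6, 0, 0], [-9.8, 2.9, 0, 0], [-8.8, 5.0, 0, 0]] end [526. 227.] -126.1
```

Request:
jog_arm(
  commands=[
    [-0.5, -9.4, 0, 0],
    [-2.7, -9.8, 0, 0],
    [-4.9, -9.0, 0, 0],
    [-6.7, -7.6, 0, 0],
    [-8.4, -5.9, 0, 0],
    [-9.4, -3.9, 0, 0],
    [-10.0, -1.6, 0, 0],
    [-9.4, 0.5, 0, 0],
    [-6.1, 1.4, 0, 0],
    [-2.3, 0.7, 0, 0],
  ],
)

```text
clock: 20.95
tool_pos: [0.536, 0.2217, 0.1899]
orientation: [-179.9, 0.1, -93.0]
force: [5.3, 5.6, -0.3]
opening: 0.0174
```

```bash
python3 - <<'E'
from h import *
o=get_obs();print(o['tool_pos'],o['orientation'],o['force'],o['clock'],o['opening'])
save('wrist','wrist10')
from scipy.optimize import least_squares
Q=np.array([[514.3,240.2],[530.1,302.3],[597.8,266.7],o['tool_pos'][:2]*1000])
r=least_squares(lambda a:np.hypot(*(Q-a[:2]).T)-a[2],[552,263,45]);print(r.x,r.fun)
r=least_squares(lambda a:np.hypot(*(Q-a[:2]).T)-45,[552,263]);print(r.x,r.fun)
E
```

```text
[0.53598059 0.2217195  0.1899193 ] [-1.79901971e+02  1.24566463e-01 -9.29640935e+01] [ 5.27211125  5.57935258 -0.32761756] 20.95 0.01738957596148952
[552.878572   263.45468433  45.03538134] [ 0.01000201 -0.0040379   0.00312182 -0.00908592]
[552.86767738 263.44756826] [0.03237911 0.03197293 0.04988266 0.01561144]
```

View pics/wrist10.png

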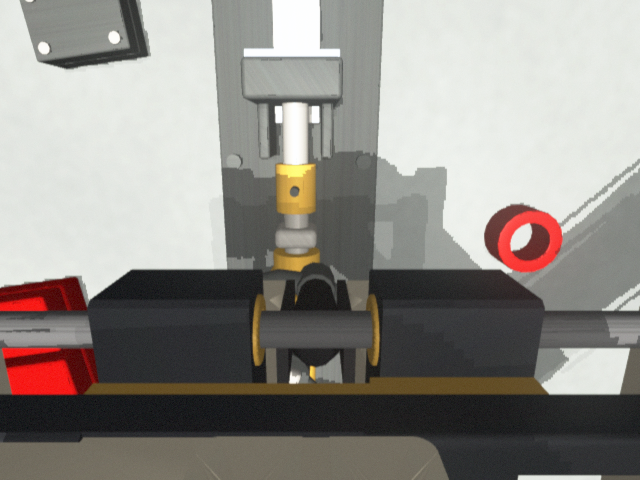

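```bash
python3 - <<'E'
from h import *
arc([552.9,263.45],[537.,221.1],45,247.9,[-4,-8,-10,-10,-10,-8,-5,-3,-2,-1])
E
```

```text
[[-3.9, 1.9, 0, 0], [-5.4, 3.2, 0, 0], [-6.1, 4.9, 0, 0], [-5.2, 6.0, 0, 0], [-4.0, 6.7, 0, 0], [-2.3, 5.8, 0, 0], [-1.1, 3.8, 0, 0], [-0.4, 2.3, 0, 0], [-0.3, 1.6, 0, 0], [-0.1, 0.7, 0, 0]] end [508.2 258. ] 186.9
```

Request:
jog_arm(
  commands=[
    [-3.9, 1.9, 0, 0],
    [-5.4, 3.2, 0, 0],
    [-6.1, 4.9, 0, 0],
    [-5.2, 6.0, 0, 0],
    [-4.0, 6.7, 0, 0],
    [-2.3, 5.8, 0, 0],
    [-1.1, 3.8, 0, 0],
    [-0.4, 2.3, 0, 0],
    [-0.3, 1.6, 0, 0],
    [-0.1, 0.7, 0, 0],
  ],
)

```text
clock: 21.83
tool_pos: [0.5082, 0.2568, 0.1899]
orientation: [-179.9, -0.1, -93.0]
force: [7.7, -1.9, 1.5]
opening: 0.0171
```

Request:
jog_arm(
  commands=[
    [-0.2, 1.2, 0, 0],
    [-0.1, 1.2, 0, 0],
    [-0.1, 1.2, 0, 0],
    [0, 1.2, 0, 0],
    [0, 0.6, 0, 0],
    [0, 0, 0, 0],
    [0, 0, 0, 0],
    [0, 0, 0, 0],
    [0, 0, 0, 0],
    [0, 0, 0, 0],
  ],
)

```text
clock: 22.67
tool_pos: [0.5077, 0.2618, 0.1899]
orientation: [-179.9, -0.1, -93.0]
force: [7.9, -2.2, 1.4]
opening: 0.0175
```

Request:
jog_arm(
  commands=[
    [0, 1, 0, 0],
    [0, 1, 0, 0],
    [0.1, 1, 0, 0],
    [0.1, 1, 0, 0],
    [0.1, 1, 0, 0],
    [0, 0, 0, 0],
    [0, 0, 0, 0],
    [0, 0, 0, 0],
    [0, 0, 0, 0],
    [0, 0, 0, 0],
  ],
)

```text
clock: 23.5
tool_pos: [0.5078, 0.266, 0.1899]
orientation: [-180.0, -0.2, -93.0]
force: [6.4, -3.4, 3.5]
opening: 0.0176
```

Request:
jog_arm(
  commands=[
    [0.1, 1, 0, 0],
    [0.1, 1, 0, 0],
    [0.1, 1, 0, 0],
    [0, 0, 0, 0],
    [0, 0, 0, 0],
    [0, 0, 0, 0],
    [0, 0, 0, 0],
    [0, 0, 0, 0],
    [0, 0, 0, 0],
    [0, 0, 0, 0],
  ],
)

```text
clock: 24.33
tool_pos: [0.5077, 0.2662, 0.1898]
orientation: [180.0, -0.4, -93.0]
force: [6.8, -13.6, 5.7]
opening: 0.0175
```

```bash
cat >> h.py <<'E'
def arcs(A,start,r,a0,steps):
    cur=np.array(start,float); a=a0; out=[]
    for i,s in enumerate(steps):
        a+=s; t=np.array(A)+r*np.array([np.cos(np.radians(a)),np.sin(np.radians(a))])
        d=np.round(t-cur,1); cur=cur+d; out.append([float(d[0]),float(d[1]),0,0])
        if i%10==9: print(out,'end',cur.round(1),round(a,1)); out=[]
E
python3 - <<'E'
from h import *
arcs([552.9,263.45],[508.4,271.4],45,176.6,[0,3,8]+[13]*47)
E
```

```text
[[-0.4, -5.3, 0, 0], [-0.1, -2.3, 0, 0], [0.4, -6.3, 0, 0], [2.5, -9.9, 0, 0], [4.6, -9.1, 0, 0], [6.6, -7.7, 0, 0], [8.1, -6.2, 0, 0], [9.3, -4.1, 0, 0], [10.0, -1.9, 0, 0], [10.2, 0.4, 0, 0]] end [559.6 219. ] 278.6
[[9.9, 2.6, 0, 0], [9.0, 4.8, 0, 0], [7.6, 6.7, 0, 0], [6.0, 8.3, 0, 0], [4.0, 9.3, 0, 0], [1.7, 10.1, 0, 0], [-0.5, 10.2, 0, 0], [-2.9, 9.7, 0, 0], [-4.9, 8.9, 0, 0], [-6.8, 7.6, 0, 0]] end [582.7 297.2] 408.6
[[-8.4, 5.8, 0, 0], [-9.4, 3.8, 0, 0], [-10.1, 1.6, 0, 0], [-10.2, -0.7, 0, 0], [-9.7, -3.0, 0, 0], [-8.8, -5.1, 0, 0], [-7.5, -7.0, 0, 0], [-5.7, -8.4, 0, 0], [-3.6, -9.6, 0, 0], [-1.4, -10.1, 0, 0]] end [507.9 264.5] 538.6
[[0.9, -10.1, 0, 0], [3.2, -9.7, 0, 0], [5.2, -8.7, 0, 0], [7.1, -7.3, 0, 0], [8.6, -5.6, 0, 0], [9.6, -3.4, 0, 0], [10.1, -1.2, 0, 0], [10.1, 1.0, 0, 0], [9.6, 3.4, 0, 0], [8.7, 5.4, 0, 0]] end [581.  228.3] 668.6
[[7.2, 7.2, 0, 0], [5.4, 8.6, 0, 0], [3.3, 9.7, 0, 0], [1.0, 10.1, 0, 0], [-1.3, 10.1, 0, 0], [-3.5, 9.6, 0, 0], [-5.5, 8.5, 0, 0], [-7.4, 7.1, 0, 0], [-8.7, 5.2, 0, 0], [-9.7, 3.2, 0, 0]] end [561.8 307.6] 798.6
```

Request:
jog_arm(
  commands=[
    [-0.4, -5.3, 0, 0],
    [-0.1, -2.3, 0, 0],
    [0.4, -6.3, 0, 0],
    [2.5, -9.9, 0, 0],
    [4.6, -9.1, 0, 0],
    [6.6, -7.7, 0, 0],
    [8.1, -6.2, 0, 0],
    [9.3, -4.1, 0, 0],
    [10.0, -1.9, 0, 0],
    [10.2, 0.4, 0, 0],
  ],
)

```text
clock: 25.17
tool_pos: [0.5579, 0.2187, 0.1898]
orientation: [179.9, 0.0, -93.0]
force: [-5.7, 6.1, 7.6]
opening: 0.0178
```

Request:
jog_arm(
  commands=[
    [9.9, 2.6, 0, 0],
    [9.0, 4.8, 0, 0],
    [7.6, 6.7, 0, 0],
    [6.0, 8.3, 0, 0],
    [4.0, 9.3, 0, 0],
    [1.7, 10.1, 0, 0],
    [-0.5, 10.2, 0, 0],
    [-2.9, 9.7, 0, 0],
    [-4.9, 8.9, 0, 0],
    [-6.8, 7.6, 0, 0],
  ],
)

```text
clock: 26.0
tool_pos: [0.583, 0.2969, 0.1899]
orientation: [-179.9, -0.0, -93.0]
force: [4.3, 0.1, 3.6]
opening: 0.0171
```

Request:
jog_arm(
  commands=[
    [-8.4, 5.8, 0, 0],
    [-9.4, 3.8, 0, 0],
    [-10.1, 1.6, 0, 0],
    [-10.2, -0.7, 0, 0],
    [-9.7, -3.0, 0, 0],
    [-8.8, -5.1, 0, 0],
    [-7.5, -7.0, 0, 0],
    [-5.7, -8.4, 0, 0],
    [-3.6, -9.6, 0, 0],
    [-1.4, -10.1, 0, 0],
  ],
)

```text
clock: 26.83
tool_pos: [0.5076, 0.2637, 0.1899]
orientation: [-179.9, 0.1, -93.0]
force: [13.0, 3.3, -3.0]
opening: 0.0172
```

Request:
jog_arm(
  commands=[
    [0.9, -10.1, 0, 0],
    [3.2, -9.7, 0, 0],
    [5.2, -8.7, 0, 0],
    [7.1, -7.3, 0, 0],
    [8.6, -5.6, 0, 0],
    [9.6, -3.4, 0, 0],
    [10.1, -1.2, 0, 0],
    [10.1, 1.0, 0, 0],
    [9.6, 3.4, 0, 0],
    [8.7, 5.4, 0, 0],
  ],
)

```text
clock: 27.67
tool_pos: [0.5789, 0.2267, 0.1898]
orientation: [179.8, -0.1, -93.0]
force: [-5.7, 1.8, 10.2]
opening: 0.0174
```

Request:
jog_arm(
  commands=[
    [7.2, 7.2, 0, 0],
    [5.4, 8.6, 0, 0],
    [3.3, 9.7, 0, 0],
    [1.0, 10.1, 0, 0],
    [-1.3, 10.1, 0, 0],
    [-3.5, 9.6, 0, 0],
    [-5.5, 8.5, 0, 0],
    [-7.4, 7.1, 0, 0],
    [-8.7, 5.2, 0, 0],
    [-9.7, 3.2, 0, 0],
  ],
)

```text
clock: 28.5
tool_pos: [0.5615, 0.3077, 0.1899]
orientation: [-179.9, 0.1, -93.0]
force: [4.4, 1.6, 3.8]
opening: 0.0174
```

```bash
python3 - <<'E'
from h import *
arcs([552.9,263.45],[561.8,307.6],45,798.6,[12,12,12,12,12,12,9,6,4,2])
E
```

```text
[[-9.4, 0.8, 0, 0], [-9.3, -1.0, 0, 0], [-8.9, -3.0, 0, 0], [-8.1, -4.8, 0, 0], [-7.0, -6.4, 0, 0], [-5.4, -7.7, 0, 0], [-3.0, -6.4, 0, 0], [-1.4, -4.5, 0, 0], [-0.7, -3.0, 0, 0], [-0.2, -1.6, 0, 0]] end [508.4 270. ] 891.6
```

Request:
jog_arm(
  commands=[
    [-9.4, 0.8, 0, 0],
    [-9.3, -1.0, 0, 0],
    [-8.9, -3.0, 0, 0],
    [-8.1, -4.8, 0, 0],
    [-7.0, -6.4, 0, 0],
    [-5.4, -7.7, 0, 0],
    [-3.0, -6.4, 0, 0],
    [-1.4, -4.5, 0, 0],
    [-0.7, -3.0, 0, 0],
    [-0.2, -1.6, 0, 0],
  ],
)

```text
clock: 29.33
tool_pos: [0.508, 0.2687, 0.1899]
orientation: [-180.0, 0.0, -93.0]
force: [4.3, 2.9, 3.8]
opening: 0.0176
```

Request:
jog_arm(
  commands=[
    [-0.1, -1, 0, 0],
    [-0.1, -1, 0, 0],
    [0, -0.5, 0, 0],
    [0, 0, 0, 0],
    [0, 0, 0, 0],
    [0, 0, 0, 0],
    [0, 0, 0, 0],
    [0, 0, 0, 0],
    [0, 0, 0, 0],
    [0, 0, 0, 0],
  ],
)

```text
clock: 30.17
tool_pos: [0.5078, 0.2665, 0.1898]
orientation: [-180.0, -0.0, -93.0]
force: [4.6, -0.5, 5.0]
opening: 0.0175
```

Request:
jog_arm(
  commands=[
    [0, -0.5, 0, 0],
    [0, -0.3, 0, 0],
    [0, 0, 0, 0],
    [0, 0, 0, 0],
    [0, 0, 0, 0],
    [0, 0, 0, 0],
    [0, 0, 0, 0],
    [0, 0, 0, 0],
    [0, 0, 0, 0],
    [0, 0, 0, 0],
  ],
)

```text
clock: 31.0
tool_pos: [0.5079, 0.2663, 0.1899]
orientation: [-180.0, 0.0, -93.0]
force: [5.2, 2.3, 4.8]
opening: 0.0171
```

```bash
python3 - <<'E'
from h import *
Q=np.array([[557.9,218.7],[583,296.9],[507.6,263.7],[578.9,226.7],[561.5,307.7]])
from scipy.optimize import least_squares
r=least_squares(lambda a:np.hypot(*(Q-a[:2]).T)-45,[552,263]);print(r.x,r.fun)
for n in('wrist','scene','side'):save(n,n+'11')
o=get_obs();print(o['tool_pos'],o['orientation'],o['force'],o['clock'],np.abs(o['qvel']).max())
crop('wrist11',200,130,240,180,3.3,'c20')
E
```

```text
[552.75045569 263.46560512] [0.06081678 0.08762238 0.1510641  0.11660878 0.09142064]
[0.5078292  0.26636787 0.18985129] [-1.79980157e+02  1.85469125e-02 -9.30015643e+01] [4.52185643 1.68097394 5.54064989] 31.15 0.04325351899908415
```

View pics/wrist11.png

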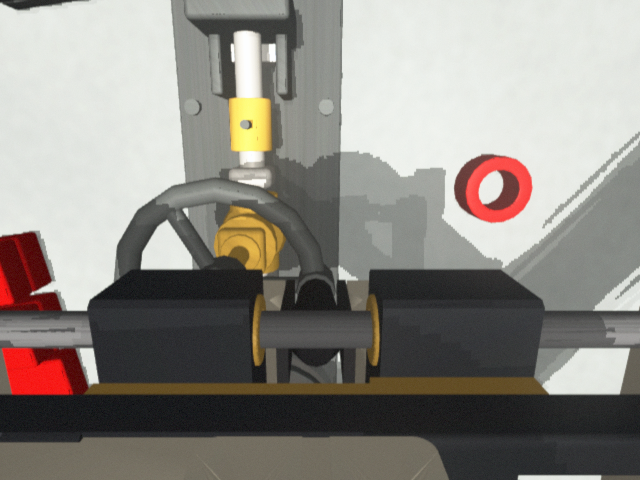

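View pics/scene11.png

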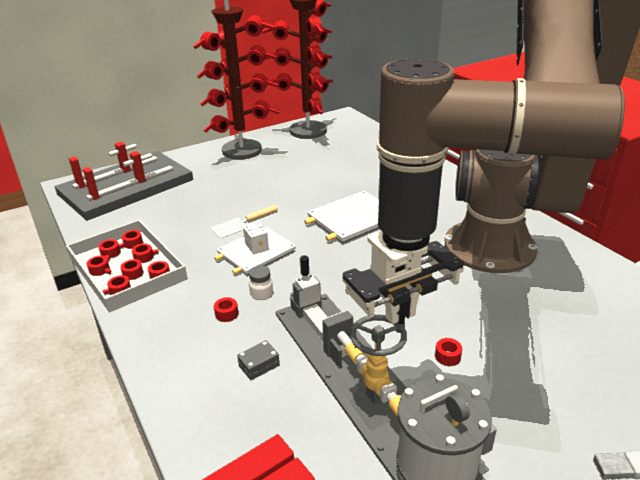

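View pics/side11.png

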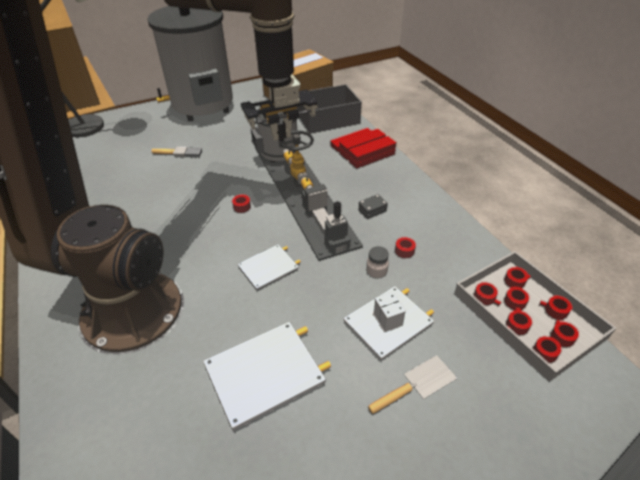

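Request:
jog_arm(
  commands=[
    [0, -0.4, 0, 0],
    [0, 0, 0, 0],
    [0, 0, 0, 0],
    [0, 0, 0, 0],
    [0, 0, 0, 0],
    [0, 0, 0, 0],
    [0, 0, 0, 0],
    [0, 0, 0, 0],
    [0, 0, 0, 0],
    [0, 0, 0, 0],
  ],
)

```text
clock: 31.98
tool_pos: [0.5078, 0.266, 0.1899]
orientation: [-180.0, 0.0, -93.0]
force: [4.2, 1.5, 5.0]
opening: 0.0177
```

Request:
jog_arm(
  commands=[
    [0, 0, 0, 0],
    [0, 0, 0, 0],
    [0, 0, 0, 0],
    [0, 0, 0, 0],
    [0, 0, 0, 0],
    [0, 0, 0, 0],
    [0, 0, 0, 0],
    [0, 0, 0, 0],
    [0, 0, 0, 0],
    [0, 0, 0, 0],
  ],
)

```text
clock: 32.82
tool_pos: [0.5078, 0.2661, 0.1899]
orientation: [-180.0, 0.0, -93.0]
force: [4.4, 2.7, 5.9]
opening: 0.0173
```

```bash
python3 - <<'E'
from h import *
close_job()
E
```

```text
the job is handed in; nothing more can be done
```

The changeover is done and handed in at about 33 s of the 72 s. No verdict was reported.

- **Jaw:** pulled about 50 mm until the force rose to 13 N at the end of travel. The pictures show it open against the end stop.
- **Mould:** lifted out by its x sides and lowered until the plate took the weight (force went from -6 to +6 N). The pictures show it upright and wholly on the middle-sized chill plate, well inside the edges.
- **Valve:** wound clockwise a little over a turn to the stop, which held at 13.6 N against about 3 N of running friction. The grip was then at (507.7, 266.1) mm. I backed it off two full turns and it rests at (507.8, 266.05) mm, within about 0.2° of exactly two turns by the measured position of the fingers.
- **Finish:** the fingers still hold the crank grip, with the wheel at rest and only 2–3 N of side force along its path.

**Checks:** the winding positions fitted a 45 mm circle to within about 0.15 mm, so the grip did not slip noticeably in the fingers. My first camera estimate of the valve axis was about 2–6 mm off in y; I corrected it from the first arc, before reaching the stop. The rings, jar, spare mould and spatula look undisturbed in the last pictures. No other checks failed or disagreed.

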